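# Take the pressure cap off the plant sprayer

## Robot

A 6-joint arm with a two-finger parallel gripper is mounted at the origin on the work surface. World frame = base frame: x ahead of the robot, y to its left, z up, the work surface at z = 0. Lengths are in m, angles in rad, forces in N, time in s.
With the tool pointing down it reaches from about 0.3 to 0.875 m from the base axis. Payload 6.4 kg.
Tool frame: the origin (TCP) lies at the very end of the fingers, on their centre line; the grasp point (between the pads) lies 19 mm behind it; z points along the fingers, y is the line along which they close (so a half turn about z gives the same grasp; the last joint's range is limited). The gripper opens to 85 mm and grips with 20 to 120 N. Pads are 22 mm wide; open, the fingers measure 114 mm over their backs; the gripper's body (76 mm by 85 mm) begins 54 mm behind the grasp point. The pads swing forward as they close: fully open they stand 13 mm farther back than shut.
Start: joints at [0.982, 0.181, 1.607, -0, 1.354, -0.206], TCP at [0.215, 0.533, 0.231] pointing down, gripper open.
Joint ranges: [-2.99, 2.99], [-0.89, 2.07], [0.3, 2.58], [-1.14, 4.28], [0, 2.63], [-3.12, 3.12]. Speed limits (rad/s): [2.57, 2.57, 3.01, 3.14, 3.14, 3.14].

## Interface

Orientations are given as a unit quaternion [w, x, y, z].
In Python, from bench import ctrl gives the robot as it stands.
- The arm moves only by the shell command python3 jog.py FILE, which reads ROWS from the file FILE. ROWS is a JSON list of rows, 1 to 10 of them, each an object with the fields dx, dy, dz (the shift in m), drx, dry, drz (a rotation vector in rad), jaw (the opening from 0.0 (shut) to 1.0 (fully open)); a field left out counts as zero (the opening has to be given); each row is the pose to reach, as a shift and turn from the pose commanded when the command began, along the tool's axes at that moment; what a row does not reach only later rows make up. A row lasts 1/8 s, in which the tool goes at most 0.0625 m and 0.188 rad, less where a joint would pass 70% of its speed; a pose out of reach is approached as far as the arm can. The fingers move at their own pace and stop on an object; the grip force is fixed at half the most. Time passes only in rows, so rows that do not move let the fingers close. It prints the time, the measured TCP pose, the force, the opening and the grip force at its end. Input that does not fit is refused with a message, and nothing moves.
- ctrl.get_obs(): the state, without advancing time (a new reading comes with each control period).
- ctrl.camera(name): name is "side" or "top" or "wrist"; returns the picture (384x512x3 uint8, blue, green, red); there is no depth.
- ctrl.camera_params(name): a dict with "fovy" (degrees; the focal length in pixels is half the picture's height over the tangent of half this angle, whatever the lens; pixels are square), "cx", "cy" (the principal point, pixels), "view" (4x4, takes a point from world to camera coordinates). Camera axes: x right, y up, looking along -z (the intrinsics and any distortion apply to the point x, -y, -z); pixel columns grow to the right and rows downward; lengths in m; the calibration is good to about 2 mm. A picture is of the moment at which its call begins: read the wrist's pose just before it. camera_params takes no time and is no camera call; for the wrist camera it gives the pose at the moment of the call.
- ctrl.hand_in(): hands the job in; it is judged then, once.
The state is a dict: "time_s": time; "q": joint angles; "dq": joint speeds; "joint_efforts": joint torques, N m; "eef_pos": TCP position; "eef_rot": TCP orientation; "wrist_force": force on the tool from outside, world axes, zero at the start; "torque": the same for the moment, N m; "opening": opening from 0.0 (shut) to 1.0 (fully open); "grasp_force": force on a finger pad.
Only numpy, scipy, OpenCV 4.12 (cv2) and the standard library are available. Lean on these libraries where they do the work, as an engineer would, in place of code of your own. Each camera call takes 0.05 s, during which the arm holds its last target. There are 200 camera calls.

## Task

Open the plant sprayer for refilling: turn its cap anticlockwise (seen from above) up to the first stop without pressing, then press it down against its spring until it seats, and keep it pressed while you turn it on past the stop and it comes free. Lift the cap off and set it down gently, right way up, in the middle of the single cork coaster. Never force the cap, and leave the other things on the table where they are.

Things in the scene. Friction and masses are not known exactly. Their poses are not given: they have to be found in the camera images.
- tank: White plastic pressure-sprayer tank, 124 mm across, fixed in a pale wooden caddy 150 mm square. Origin: on the tank's upright axis at table height; z up. Its neck (67 mm across, open top 164 mm above the origin) holds the cap. Two small upright ribs outside the neck mark the tank's +x and -x directions; a brass outlet stands out low on the +x side.
- cap: Grey plastic bayonet cap, about 90 g. Origin: centre of its plug's flat underside, 148 mm above the tank's origin when locked; z up. Plug 36 mm across, then (32 to 39 mm up) a knurled disc 66 mm across, then the grip bar. It starts locked, its x 0.5 to 0.75 rad clockwise of the tank's x (from above); two-fold symmetric. More than 25 N between cap and tank damages it.
- cap_grip (a point): Middle of the cap's straight grip bar: 56 mm long along the cap's x, 16 mm wide along its y, 26 mm high (39 to 65 mm above the cap's origin; this point 52 mm). A spring under the cap lifts it with 4 N when locked (the neck's roof holds it down), 0.5 N more per mm pressed: the push rises slowly to 6 to 10 N and then steeply where the plug meets its hard seat.
- cap_lugs (a point): Between the cap's two lugs (7 mm wide, 5 mm thick, tips 26 mm from the axis on the cap's +x and -x), 6.5 mm above its origin. Turned anticlockwise, they meet the first stop somewhere between 0.3 rad before and in line with tank x. Its teeth reach 3 to 10 mm down; the hard seat lies 2 mm lower still. Both differ from tank to tank, are hidden and must be felt.
- neck (a point): Centre of the neck's open top. The neck leaves the plug 1.2 mm of play all round. Pressed on the seat, the cap turns past the teeth: with cap x about 0.55 rad past tank x the lugs stand in open slots, a hard wall at about 0.85 rad. At 0.6 to 0.8 rad, no longer pressed, the spring raises the cap to 3 mm above its locked height and it lifts straight out.
- stop (a joint): The first stop inside the neck: its teeth give a little on a stiff spring (5 N m per rad) when the lugs push anticlockwise on them; 0 untouched, 0.05 rad fully pushed, then rigid. It springs back to 0 when the lugs pass under.
- coaster: The single cork coaster lying flat on the table, loose, 100 mm across, 8 mm thick, the place for the cap. Origin: centre of its underside. To the left or right of the tank.
- coaster_stack: A stack of four cork coasters made up as one piece, 100 mm across, 34 mm high, on the other side of the tank. Leave alone. Origin: centre of its underside.
- mug: White mug, 80 mm across, 90 mm high, behind on the left. Leave alone. Origin: centre of its underside.
- remote: Black remote control, 170 x 45 x 18 mm, behind the tank on the right. Leave alone. Origin: centre of its underside, x along its length.
- candle: Glass candle jar with a pale wooden lid, 74 mm across, 85 mm high, behind on the right. Leave alone. Origin: centre of its underside.
- succulent: Small white pot with a succulent, 72 mm across, 90 mm high, behind the tank. Leave alone. Origin: centre of its underside.

How it is judged:
On the way, in this order (a step that is already met when the one before it is completed fails the run):
1. the cap is turned to the first stop, not pressed: the sprung stop is pushed by at least 0.015 rad with the cap less than 2 mm below its locked height (value of joint stop above 0.015 rad and z of cap in the frame of tank above 0.146 m), for 0.1 s.
2. still short of the release slots (bar within 0.4 rad of the ribs' line) the cap is pressed down at least 2.6 mm (angle between the x axis of cap and the x axis of tank, either way round below 0.4 rad and z of cap in the frame of tank below 0.1454 m), for 0.05 s.
3. the cap is past the stop and lifted clear of the neck (z of cap in the frame of tank above 0.178 m), for 0.1 s.
4. the cap is set on the coaster while still held (contact force between cap and coaster above 0.3 N and contact force between the fingers and cap above 0.5 N), for 0.03 s.
At the end, for the whole second after the job is handed in: The cap rests right way up (within 0.1 rad) on the single coaster, which lies on the table, its centre within 25 mm of the coaster's centre, let go and at rest (horizontal distance between cap and coaster below 0.025 m and z of cap in the frame of coaster between 0.004 and 0.012 m and height (world z) of coaster below 0.005 m and angle between cap's own z axis and vertical below 0.1 rad and contact force between cap and coaster above 0.2 N and contact force between the fingers and cap below 0.05 N and linear speed of cap below 0.01 m/s); the robot touches nothing.
It fails at once if the cap is forced: more than 25 N between the cap and the tank (contact force between cap and tank above 25 N).
It fails at once if the coaster stack, mug, remote, candle or succulent is moved by more than 20 mm (distance of any of coaster_stack, mug, remote, candle, succulent from where it was at the start of the episode above 0.02 m).
It also fails if it takes over 72 s, if anything falls off the work surface, if the arm or the gripper's body presses on something with over 40 N, if the wrist force passes 120 N, or if a joint passes its speed limit or range.

## Working session

There is one attempt and no reset: what is moved stays moved. The work goes in short steps, Python scripts to look and compute and a shell command to move; the robot and the scene stay as the last step left them, time stands still between calls to the robot, and variables do not carry over. Pictures are saved under pics/ and viewed, at most 10 in all, crops included, and the job is handed in when it is done.

```bash
ls; mkdir -p pics; python3 - <<'E'
from bench import ctrl
import cv2,json
for n in("top","side"):
    im=ctrl.camera(n);cv2.imwrite(f"pics/{n}0.png",im)
    p=ctrl.camera_params(n);print(n,p)
print(ctrl.get_obs())
E
```

```text
bench.py
jog.py
pics
top {'fovy': 44.92926796341223, 'cx': 259.7837858565298, 'cy': 190.2941168345523, 'view': array([[-3.25444159e-02, -9.99469676e-01,  1.10794261e-03,
         6.62685866e-03],
       [ 9.73035209e-01, -3.14303602e-02,  2.28505174e-01,
        -6.28663066e-01],
       [-2.28349169e-01,  8.51463460e-03,  9.73542068e-01,
        -1.17491429e+00],
       [ 0.00000000e+00,  0.00000000e+00,  0.00000000e+00,
         1.00000000e+00]])}
side {'fovy': 45.63528094635053, 'cx': 255.3763001841023, 'cy': 190.82238728938572, 'view': array([[ 0.86589666, -0.50015346, -0.00833589, -0.54353924],
       [ 0.28834871,  0.48545144,  0.82534352, -0.31046953],
       [-0.40875174, -0.71706584,  0.56456939, -1.16911414],
       [ 0.        ,  0.        ,  0.        ,  1.        ]])}
{'time_s': 0.1, 'q': array([ 9.81728187e-01,  1.81522422e-01,  1.60788250e+00, -4.27938109e-05,
        1.35377848e+00, -2.06264195e-01]), 'dq': array([ 8.85508502e-04, -1.65098679e-03, -2.22378816e-03, -1.68001599e-04,
        9.86172300e-04,  5.81515416e-05]), 'joint_efforts': array([ 2.43608474e-04, -4.45882487e+01, -3.52231908e+01, -4.17461260e-04,
        4.24795770e-03,  8.12867853e-06]), 'eef_pos': array([0.21447828, 0.53298008, 0.23045525]), 'eef_rot': array([-2.88760886e-04,  1.90230852e-01,  9.81739064e-01, -7.41397905e-04]), 'wrist_force': array([ 0.42159132,  0.8490328 , -0.55445951]), 'torque': array([-0.04601719, -0.02069646,  0.00065997]), 'grasp_force': 0.0, 'opening': 1.0025405027679597}
```

View pics/top0.png

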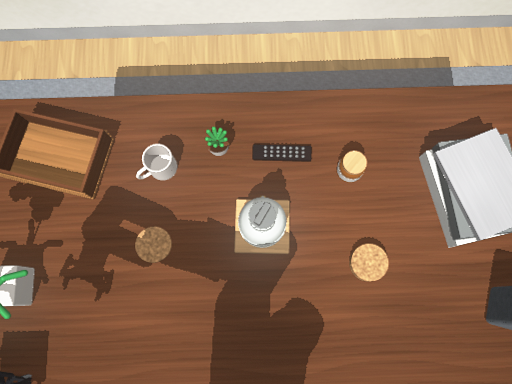

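View pics/side0.png

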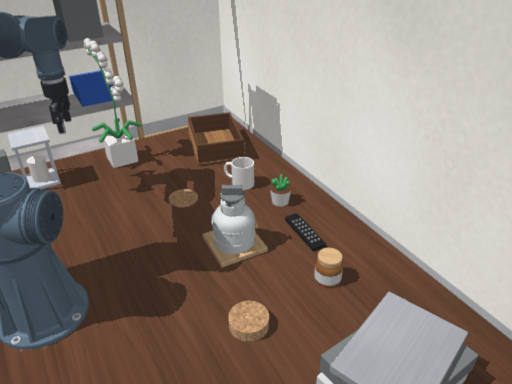

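The top view shows the tank at about (262,222) with the grip bar at about (264,211). The single flat coaster is on the left at (153,244) and the stack is on the right at (370,262). Next I'll look at both at higher zoom.

```bash
cat > h.py <<'E'
import numpy as np
from bench import ctrl
def proj(n,P,p=None):
    p=p or ctrl.camera_params(n);P=np.atleast_2d(P)
    c=(p["view"]@np.c_[P,np.ones(len(P))].T).T
    f=192/np.tan(np.radians(p["fovy"]/2))
    return np.c_[p["cx"]+f*c[:,0]/-c[:,2],p["cy"]-f*c[:,1]/-c[:,2]]
def unproj(n,uv,z,p=None):
    p=p or ctrl.camera_params(n)
    f=192/np.tan(np.radians(p["fovy"]/2))
    R=p["view"][:3,:3];o=-R.T@p["view"][:3,3]
    d=R.T@np.array([(uv[0]-p["cx"])/f,-(uv[1]-p["cy"])/f,-1])
    return o+d*(z-o[2])/d[2]
E
python3 - <<'E'
import cv2,numpy as np
from h import *
a=cv2.imread("pics/top0.png");b=cv2.imread("pics/side0.png")
A=cv2.resize(a[187:262,220:305],None,fx=6.5,fy=6.5,interpolation=cv2.INTER_CUBIC)[:480]
B=cv2.resize(a[220:268,128:178],None,fx=4.8,fy=4.8,interpolation=cv2.INTER_CUBIC)
A=A[:480];o=np.zeros((480,A.shape[1]+240,3),np.uint8);o[:A.shape[0],:A.shape[1]]=A;o[:B.shape[0],A.shape[1]:]=B
o[232:472,A.shape[1]:]=cv2.resize(b[175:255,195:275],(240,240),interpolation=cv2.INTER_CUBIC)
cv2.imwrite("pics/c1.png",o);print(o.shape)
print(unproj("top",(153,244),.008),unproj("top",(264,211),.213),unproj("top",(262.5,226.5),0.01), unproj("side",(183,198),.008),unproj("side",(232,190),.213))
E
```

```text
(480, 792, 3)
[0.50134867 0.28464373 0.008     ] [ 0.54533623 -0.02081353  0.213     ] [ 0.53987772 -0.0184798   0.01      ] [0.50088456 0.2776166  0.008     ] [ 0.53548376 -0.03604213  0.213     ]
```

View pics/c1.png

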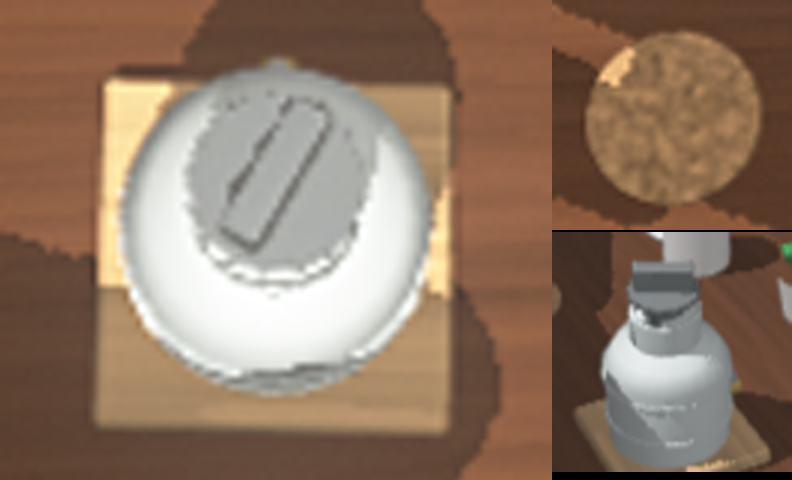

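The brass outlet points towards world +x, so the tank's x axis is roughly world x. The bar lies at about -0.45 rad, and the wrist view will refine this. I'm moving over the tank now.

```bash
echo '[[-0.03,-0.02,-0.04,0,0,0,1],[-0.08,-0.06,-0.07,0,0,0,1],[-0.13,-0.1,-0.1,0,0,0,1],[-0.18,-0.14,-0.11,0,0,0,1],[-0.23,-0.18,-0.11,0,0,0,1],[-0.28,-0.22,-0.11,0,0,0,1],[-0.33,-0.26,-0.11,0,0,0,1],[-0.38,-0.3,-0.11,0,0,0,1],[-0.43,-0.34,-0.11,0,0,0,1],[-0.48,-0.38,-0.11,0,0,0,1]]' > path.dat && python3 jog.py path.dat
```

```text
refused: ROWS must be a list of objects with named fields. Nothing was moved.
```

The error is about the shape of the input: a list of objects with named fields. Fixing that and sending the same move.

```bash
echo '[{"dx":-0.03,"dy":-0.02,"dz":-0.04,"jaw":1},{"dx":-0.08,"dy":-0.06,"dz":-0.07,"jaw":1},{"dx":-0.13,"dy":-0.1,"dz":-0.1,"jaw":1},{"dx":-0.18,"dy":-0.14,"dz":-0.11,"jaw":1},{"dx":-0.23,"dy":-0.18,"dz":-0.11,"jaw":1},{"dx":-0.28,"dy":-0.22,"dz":-0.11,"jaw":1},{"dx":-0.33,"dy":-0.26,"dz":-0.11,"jaw":1},{"dx":-0.38,"dy":-0.3,"dz":-0.11,"jaw":1},{"dx":-0.43,"dy":-0.34,"dz":-0.11,"jaw":1},{"dx":-0.48,"dy":-0.38,"dz":-0.11,"jaw":1}]' > path.dat && python3 jog.py path.dat
python3 - <<'E'
from h import *
import cv2
for n in("wrist",): 
    p=ctrl.camera_params(n);cv2.imwrite("pics/w1.png",ctrl.camera(n));print(p)
o=ctrl.get_obs();print(o["eef_pos"],o["eef_rot"],o["q"])
E
```

```text
time_s: 1.35
eef_pos: [0.5053, 0.0232, 0.3411]
eef_rot: [-0.0, 0.19, 0.982, 0.0]
wrist_force: [0.6, 0.8, -0.3]
opening: 1.0
grasp_force: 0.0
{'fovy': 64.64192536069432, 'cx': 253.7426041036816, 'cy': 187.3357671341425, 'view': array([[ 3.73867499e-01,  9.27482013e-01,  4.57061817e-04,
        -2.11138450e-01],
       [-8.75805993e-01,  3.53199034e-01, -3.28959427e-01,
         5.13825714e-01],
       [-3.05265385e-01,  1.22586941e-01,  9.44343945e-01,
        -3.34128552e-01],
       [ 0.00000000e+00,  0.00000000e+00,  0.00000000e+00,
         1.00000000e+00]])}
[0.50803754 0.01670572 0.34042114] [ 7.18993572e-04  1.92823400e-01  9.81231117e-01 -2.02859354e-03] [-0.19839085 -0.04356907  1.62675158 -0.00405128  1.55695462 -1.38105567]
```

View pics/w1.png

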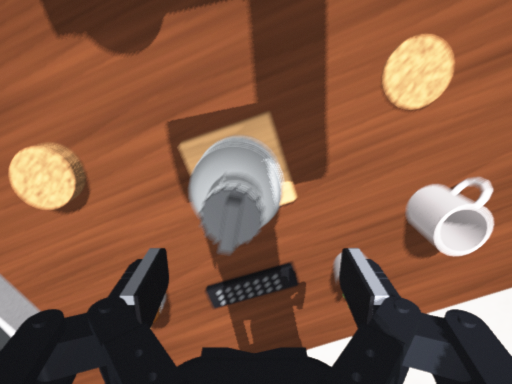

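The cap shows at about (235,218) in the wrist view with the bar almost upright. The single coaster is at (418,72). I'll crop a settled picture for precise values.

```bash
python3 - <<'E'
from h import *
import cv2
p=ctrl.camera_params("wrist");im=ctrl.camera("wrist")
a=cv2.resize(im[105:265,165:310],None,fx=3.7,fy=3.7,interpolation=cv2.INTER_CUBIC)
cv2.imwrite("pics/w2.png",a);print(a.shape)
np.save("p2.npy",p,allow_pickle=True)
R=p["view"][:3,:3];print(-R.T@p["view"][:3,3],ctrl.get_obs()["eef_pos"])
E
```

```text
(592, 536, 3)
[0.42974205 0.04982644 0.48379704] [0.50640713 0.02003309 0.34021494]
```

View pics/w2.png

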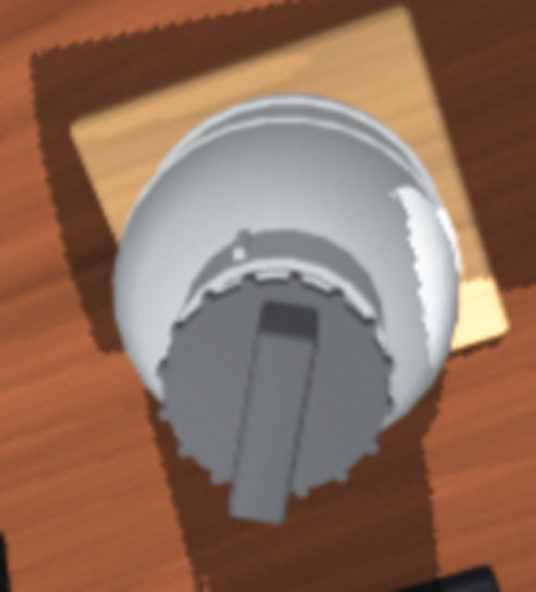

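```bash
python3 - <<'E'
from h import *
p=np.load("p2.npy",allow_pickle=True).item()
U=lambda c,z:unproj("wrist",(165+c[0]/3.7,105+c[1]/3.7),z,p)
a,b,c,d=[U(x,.213) for x in((257,335),(317,340),(284,523),(229,516))]
print("bar",(a+b+c+d)/4,np.linalg.norm(a-b),np.linalg.norm(c-b))
v=(c+d-a-b);print("ang",np.arctan2(v[1],v[0]))
print("disc",U((277,384),.187),U((160,384),.187),U((393,384),.187))
for z in(.01,.02):
    k=[U(x,z) for x in((72,128),(405,8),(508,330))]
    print(z,(k[0]+k[2])/2,[np.linalg.norm(k[i]-k[i+1]) for i in(0,1)],[np.arctan2(*(k[i+1]-k[i])[1::-1]) for i in(0,1)])
print("rib",U((240,253),.16))
f=lambda px,z,n:unproj(n,px,z)
print("coaster wrist",unproj("wrist",(418.5,72),.008,p),"stack",unproj("wrist",(44,176),.034,p))
print("top coaster",f((128+673/4.8-552/4.8,220+118/4.8),.008,"top"))
print("top: bar",[f((220+x/6.5,187+y/6.5),.213,"top") for x,y in((240,240),(308,108))])
print("top caddy",[f((220+x/6.5,187+y/6.5),.012,"top") for x,y in((105,78),(450,88),(450,432),(95,425))])
print("side bar",f((195+111/3,175+32/3),.213,"side"))
E
```

```text
bar [ 0.54469033 -0.01456795  0.213     ] 0.015542349639005745 0.0546053746763753
ang -0.5551933509686224
disc [ 0.54258514 -0.01334287  0.187     ] [ 0.52990147 -0.04449444  0.187     ] [0.55515075 0.01751874 0.187     ]
0.01 [ 0.54667491 -0.01473912  0.01      ] [np.float64(0.14854556565857419), np.float64(0.14916169668129708)] [np.float64(1.5216816963338289), np.float64(-0.04934473613808462)]
0.02 [ 0.54420691 -0.01337639  0.02      ] [np.float64(0.14541035051828424), np.float64(0.1460134774280787)] [np.float64(1.5216816963338287), np.float64(-0.04934473613808462)]
rib [ 0.50925125 -0.01258996  0.16      ]
coaster wrist [0.50911414 0.27613196 0.008     ] stack [ 0.43498776 -0.30618615  0.034     ]
top coaster [0.49972161 0.28403834 0.008     ]
top: bar [array([ 0.51518707, -0.00321948,  0.213     ]), array([ 0.56279077, -0.02941413,  0.213     ])]
top caddy [array([0.61984201, 0.05287191, 0.012     ]), array([ 0.61061279, -0.09594557,  0.012     ]), array([ 0.46288073, -0.08899093,  0.012     ]), array([0.47065678, 0.06020259, 0.012     ])]
side bar [ 0.54533361 -0.01719283  0.213     ]
```

```bash
echo '[{"dx":-0.02,"dy":-0.01,"dz":0.02,"drz":0.09,"jaw":0.5},{"dx":-0.04,"dy":-0.018,"dz":0.05,"drz":0.172,"jaw":0.35},{"dx":-0.048,"dy":-0.0184,"dz":0.08,"drz":0.172,"jaw":0.35},{"dx":-0.048,"dy":-0.0184,"dz":0.1,"drz":0.172,"jaw":0.35},{"dx":-0.048,"dy":-0.0184,"dz":0.1,"drz":0.172,"jaw":0.35},{"dx":-0.048,"dy":-0.0184,"dz":0.1,"drz":0.172,"jaw":0.35}]' > path.dat && python3 jog.py path.dat
python3 - <<'E'
from h import *
import cv2
from scipy.spatial.transform import Rotation as Rn
o=ctrl.get_obs();q=o["eef_rot"];p=ctrl.camera_params("wrist");im=ctrl.camera("wrist")
R=Rn.from_quat(q[[1,2,3,0]]).as_matrix();print(o["eef_pos"],o["wrist_force"],o["q"]);print(R)
np.save("p3.npy",p,allow_pickle=True);cv2.imwrite("pics/w3full.png",im)
a=cv2.resize(im[120:384,100:400],None,fx=2.2,fy=2.2,interpolation=cv2.INTER_CUBIC);cv2.imwrite("pics/w3.png",a)
E
```

```text
time_s: 2.2
eef_pos: [0.5427, -0.0095, 0.2422]
eef_rot: [0.001, 0.274, 0.962, 0.0]
wrist_force: [0.4, -0.0, 0.6]
opening: 0.352
grasp_force: 0.0
[ 0.54273306 -0.00945589  0.24220912] [ 0.35229181 -0.01925639  0.58713531] [-2.36209254e-01  9.87321030e-02  1.67688321e+00  5.26397150e-05
  1.36495759e+00 -1.25274490e+00]
[[-8.50283659e-01  5.26323752e-01  1.00349703e-03]
 [ 5.26323847e-01  8.50284172e-01 -1.88544199e-04]
 [-9.52492927e-04  3.67848363e-04 -9.99999479e-01]]
```

View pics/w3.png

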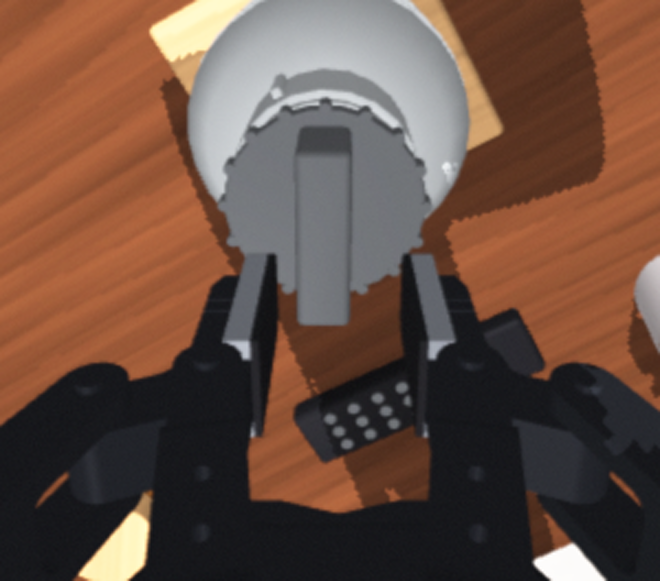

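```bash
python3 - <<'E'
from h import *
import cv2
p=np.load("p3.npy",allow_pickle=True).item()
im=cv2.imread("pics/w3full.png");g=cv2.cvtColor(im,cv2.COLOR_BGR2GRAY).astype(int)
for r in(195,205,215,225,235,245,255): 
    print(r,g[r,228:266].tolist()) if r in(205,235) else 0
t=np.array([.54273,-.00946]);ex=np.array([-.8503,.5263]);ey=np.array([.5263,.8503])
for c in((299,155),(350,155),(349,324),(298,324)):
    w=unproj("wrist",(100+c[0]/2.2,120+c[1]/2.2),.213,p)[:2];print(w,(w-t)@ex*1e3,(w-t)@ey*1e3)
for c in((275,256),(403,256)):
    w=unproj("wrist",(100+c[0]/2.2,120+c[1]/2.2),.244,p)[:2];print("tip",(w-t)@ex*1e3,(w-t)@ey*1e3)
E
```

```text
205 [119, 121, 120, 120, 120, 119, 103, 106, 114, 118, 120, 118, 119, 118, 119, 120, 120, 120, 117, 118, 118, 119, 118, 117, 118, 117, 116, 117, 115, 108, 97, 89, 107, 118, 117, 117, 117, 117]
235 [123, 123, 122, 123, 122, 120, 101, 104, 113, 120, 123, 122, 122, 122, 122, 121, 121, 121, 120, 118, 120, 119, 119, 119, 117, 118, 118, 115, 113, 104, 96, 100, 114, 118, 117, 118, 118, 117]
[ 0.5181599  -0.00628966] 22.560502911444274 -10.235506370290274
[0.52554546 0.00563076] 22.554281408284687 3.7874534124113093
[ 0.57164875 -0.02290159] -31.66392310704283 3.790552655982838
[ 0.56354071 -0.03598172] -31.65372453907754 -11.598744681752057
tip 8.17561082323816 -14.536397314310136
tip 8.158239577817934 15.959155840488602
```

```bash
echo '[{"dx":-0.0045,"dy":-0.0043,"dz":0.02,"jaw":0.35},{"dx":-0.0045,"dy":-0.0043,"dz":0.04,"jaw":0.35},{"dx":-0.0045,"dy":-0.0043,"dz":0.051,"jaw":0.3},{"dx":-0.0045,"dy":-0.0043,"dz":0.051,"jaw":0.25},{"dx":-0.0045,"dy":-0.0043,"dz":0.051,"jaw":0.25}]' > path.dat && python3 jog.py path.dat
python3 - <<'E'
from h import *
import cv2
o=ctrl.get_obs();print(o["eef_pos"],o["wrist_force"],o["torque"],o["opening"])
im=ctrl.camera("wrist")
a=cv2.resize(im[180:330,170:340],None,fx=4,fy=4,interpolation=cv2.INTER_CUBIC);cv2.imwrite("pics/w4.png",a)
E
```

```text
time_s: 2.88
eef_pos: [0.5446, -0.0159, 0.1914]
eef_rot: [0.001, 0.274, 0.962, 0.0]
wrist_force: [-1.0, 0.1, -0.1]
opening: 0.247
grasp_force: 0.0
[ 0.54464157 -0.01589614  0.19136278] [-1.02998066  0.11074302 -0.11027972] [ 0.02785503  0.00421606 -0.03353286] 0.24708308273675839
```

View pics/w4.png

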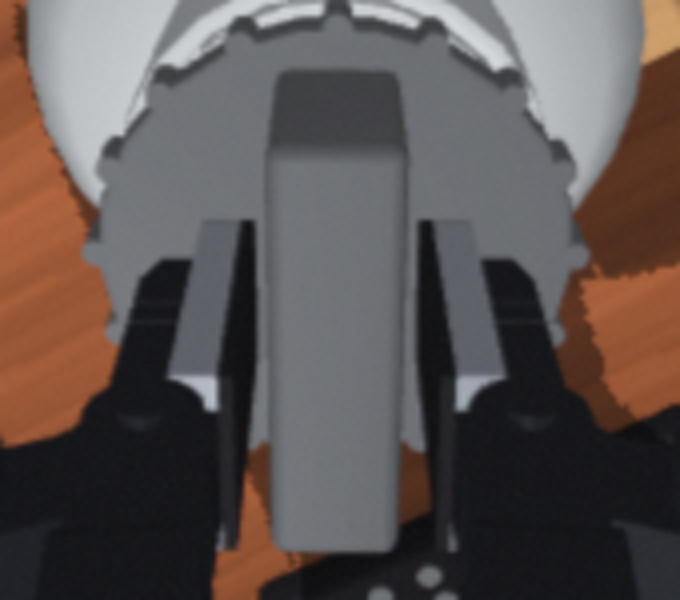

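The fingers straddle the bar centred and parallel: pad edges at 237 and 438, bar edges at 272 and 402. Closing now.

```bash
echo '[{"jaw":0.2},{"jaw":0.19},{"jaw":0.1},{"jaw":0},{"jaw":0},{"jaw":0}]' > path.dat && python3 jog.py path.dat; python3 -c "
from h import *
o=ctrl.get_obs();print(o['wrist_force'],o['torque'],o['eef_pos'])"
```

```text
time_s: 3.68
eef_pos: [0.5443, -0.0159, 0.1905]
eef_rot: [0.0, 0.274, 0.962, 0.0]
wrist_force: [1.0, 0.6, 3.2]
opening: 0.175
grasp_force: 60.8
[0.97688806 0.62112261 3.21132021] [ 0.12493782 -0.10072289  0.01744371] [ 0.54425229 -0.01585738  0.19050226]
```

```bash
cat > s.py <<'E'
from h import *
from scipy.spatial.transform import Rotation as Rn
o=ctrl.get_obs();R=Rn.from_quat(o["eef_rot"][[1,2,3,0]]).as_matrix()
print("F",o["wrist_force"].round(2),"M",o["torque"].round(3),"pos",o["eef_pos"].round(4),"bar_rel_tank",round(float(np.arctan2(-R[1,0],-R[0,0]))+.049,4),"q6",round(o["q"][5],3))
E
echo '[{"drz":-0.05,"jaw":0},{"drz":-0.08,"jaw":0}]' > path.dat && python3 jog.py path.dat>/dev/null;python3 s.py
echo '[{"drz":-0.05,"jaw":0},{"drz":-0.08,"jaw":0}]' > path.dat && python3 jog.py path.dat>/dev/null;python3 s.py
echo '[{"drz":-0.03,"jaw":0},{"drz":-0.03,"jaw":0}]' > path.dat && python3 jog.py path.dat>/dev/null;python3 s.py
echo '[{"drz":-0.02,"jaw":0},{"drz":-0.02,"jaw":0}]' > path.dat && python3 jog.py path.dat>/dev/null;python3 s.py
```

```text
F [ 0.49 -0.13  3.12] M [ 0.037 -0.028  0.031] pos [ 0.5442 -0.0159  0.1904] bar_rel_tank -0.4247 q6 -1.344
F [ 0.81 -0.59  3.1 ] M [ 0.03  -0.073 -0.003] pos [ 0.5441 -0.0159  0.1904] bar_rel_tank -0.3447 q6 -1.424
F [-0.94  0.41  3.15] M [ 0.001 -0.079 -0.018] pos [ 0.5441 -0.0159  0.1903] bar_rel_tank -0.3158 q6 -1.453
F [ 1.34 -0.94  3.86] M [-0.06  -0.075  0.042] pos [ 0.5441 -0.0159  0.1903] bar_rel_tank -0.2956 q6 -1.473
```

```bash

echo '[{"drz":-0.02,"jaw":0},{"drz":-0.02,"jaw":0}]' > path.dat && python3 jog.py path.dat>/dev/null;python3 s.py
echo '[{"drz":-0.02,"jaw":0},{"drz":-0.02,"jaw":0}]' > path.dat && python3 jog.py path.dat>/dev/null;python3 s.py
echo '[{"drz":-0.02,"jaw":0},{"drz":-0.02,"jaw":0}]' > path.dat && python3 jog.py path.dat>/dev/null;python3 s.py
```

```text
F [ 0.61 -0.64  2.91] M [-0.013 -0.088  0.013] pos [ 0.544  -0.0159  0.1903] bar_rel_tank -0.2755 q6 -1.494
F [ 0.63 -0.69  2.99] M [-0.046 -0.087 -0.006] pos [ 0.544  -0.0158  0.1903] bar_rel_tank -0.2554 q6 -1.514
F [ 1.57 -0.11  3.05] M [ 0.003 -0.067  0.008] pos [ 0.544  -0.0158  0.1903] bar_rel_tank -0.2354 q6 -1.534
```

```bash

echo '[{"drz":-0.02,"jaw":0},{"drz":-0.02,"jaw":0}]' > path.dat && python3 jog.py path.dat>/dev/null;python3 s.py
echo '[{"drz":-0.02,"jaw":0},{"drz":-0.02,"jaw":0}]' > path.dat && python3 jog.py path.dat>/dev/null;python3 s.py
echo '[{"drz":-0.02,"jaw":0},{"drz":-0.02,"jaw":0}]' > path.dat && python3 jog.py path.dat>/dev/null;python3 s.py
echo '[{"drz":-0.02,"jaw":0},{"drz":-0.02,"jaw":0}]' > path.dat && python3 jog.py path.dat>/dev/null;python3 s.py
```

```text
F [ 0.49 -0.22  2.88] M [ 0.031  0.005 -0.055] pos [ 0.544  -0.0158  0.1903] bar_rel_tank -0.2154 q6 -1.554
F [0.48 1.08 2.57] M [ 0.026 -0.055 -0.003] pos [ 0.544  -0.0158  0.1903] bar_rel_tank -0.1954 q6 -1.574
F [-0.38  0.4   3.27] M [-0.007  0.002 -0.019] pos [ 0.544  -0.0158  0.1903] bar_rel_tank -0.1754 q6 -1.594
F [-0.39 -0.43  3.  ] M [ 0.032  0.003 -0.019] pos [ 0.544  -0.0158  0.1903] bar_rel_tank -0.1554 q6 -1.614
```

```bash

echo '[{"drz":-0.02,"jaw":0},{"drz":-0.02,"jaw":0}]' > path.dat && python3 jog.py path.dat>/dev/null;python3 s.py
echo '[{"drz":-0.02,"jaw":0},{"drz":-0.02,"jaw":0}]' > path.dat && python3 jog.py path.dat>/dev/null;python3 s.py
echo '[{"jaw":0}]' > path.dat && python3 jog.py path.dat>/dev/null;python3 s.py
```

```text
F [0.65 0.49 3.93] M [ 0.059 -0.044  0.   ] pos [ 0.544  -0.0158  0.1903] bar_rel_tank -0.1354 q6 -1.634
F [0.56 0.22 3.  ] M [0.057 0.028 0.054] pos [ 0.544  -0.0158  0.1903] bar_rel_tank -0.1154 q6 -1.654
F [-0.74  0.37  4.51] M [0.074 0.001 0.027] pos [ 0.544  -0.0158  0.1903] bar_rel_tank -0.1159 q6 -1.653
```

```bash

echo '[{"drz":-0.02,"jaw":0},{"drz":-0.02,"jaw":0}]' > path.dat && python3 jog.py path.dat>/dev/null;python3 s.py
echo '[{"drz":-0.02,"jaw":0},{"drz":-0.02,"jaw":0}]' > path.dat && python3 jog.py path.dat>/dev/null;python3 s.py
echo '[{"jaw":0}]' > path.dat && python3 jog.py path.dat>/dev/null;python3 s.py
```

```text
F [ 0.43 -0.38  3.45] M [ 0.031 -0.002  0.03 ] pos [ 0.544  -0.0158  0.1903] bar_rel_tank -0.0954 q6 -1.674
F [-0.51  0.83  3.54] M [ 0.222 -0.043 -0.04 ] pos [ 0.544  -0.0157  0.1903] bar_rel_tank -0.0755 q6 -1.694
F [0.69 0.92 3.25] M [ 0.25  -0.019 -0.053] pos [ 0.544  -0.0157  0.1903] bar_rel_tank -0.0758 q6 -1.693
```

```bash

echo '[{"drz":-0.01,"jaw":0},{"drz":-0.01,"jaw":0}]' > path.dat && python3 jog.py path.dat>/dev/null;python3 s.py
echo '[{"jaw":0}]' > path.dat && python3 jog.py path.dat>/dev/null;python3 s.py
```

```text
F [0.33 1.86 3.33] M [ 0.378 -0.004 -0.121] pos [ 0.544  -0.0157  0.1903] bar_rel_tank -0.0656 q6 -1.703
F [0.85 2.01 3.23] M [ 0.441  0.01  -0.091] pos [ 0.544  -0.0157  0.1903] bar_rel_tank -0.0658 q6 -1.703
```

```bash

echo '[{"drz":-0.01,"jaw":0},{"drz":-0.01,"jaw":0}]' > path.dat && python3 jog.py path.dat>/dev/null;python3 s.py
echo '[{"jaw":0}]' > path.dat && python3 jog.py path.dat>/dev/null;python3 s.py
```

```text
F [1.61 2.27 2.37] M [ 0.595 -0.007 -0.119] pos [ 0.544  -0.0157  0.1903] bar_rel_tank -0.0556 q6 -1.713
F [-0.61  3.6   3.64] M [ 0.58  -0.02  -0.156] pos [ 0.544  -0.0157  0.1903] bar_rel_tank -0.0558 q6 -1.713
```

The first stop is felt: it begins at about -0.085 rad and Mz is now about -0.14 N m, so it is pushed about 0.03 rad. I'll back off a little and press.

```bash

echo '[{"drz":0.05,"jaw":0},{"drz":0.05,"jaw":0}]' > path.dat && python3 jog.py path.dat>/dev/null;python3 s.py
echo '[{"dz":0.001,"jaw":0},{"dz":0.002,"jaw":0},{"dz":0.003,"jaw":0},{"dz":0.004,"jaw":0},{"dz":0.004,"jaw":0}]' > path.dat && python3 jog.py path.dat>/dev/null;python3 s.py
echo '[{"dz":0.0006,"jaw":0},{"dz":0.0006,"jaw":0}]' > path.dat && python3 jog.py path.dat>/dev/null;python3 s.py
```

```text
F [-0.04  0.92  2.59] M [ 0.278 -0.057 -0.027] pos [ 0.544  -0.016   0.1903] bar_rel_tank -0.1052 q6 -1.664
F [-1.15  0.29  5.5 ] M [ 0.287  0.154 -0.018] pos [ 0.5441 -0.0159  0.1864] bar_rel_tank -0.1057 q6 -1.663
F [-1.22  0.85  5.41] M [ 0.227  0.212 -0.012] pos [ 0.5441 -0.016   0.1858] bar_rel_tank -0.1057 q6 -1.663
```

```bash

echo '[{"dz":0.0006,"jaw":0},{"dz":0.0006,"jaw":0}]' > path.dat && python3 jog.py path.dat>/dev/null;python3 s.py
echo '[{"dz":0.0006,"jaw":0},{"dz":0.0006,"jaw":0}]' > path.dat && python3 jog.py path.dat>/dev/null;python3 s.py
echo '[{"dz":0.0006,"jaw":0},{"dz":0.0006,"jaw":0}]' > path.dat && python3 jog.py path.dat>/dev/null;python3 s.py
```

```text
F [-1.28  0.35  6.31] M [0.191 0.238 0.001] pos [ 0.544  -0.016   0.1853] bar_rel_tank -0.1057 q6 -1.663
F [-1.75  0.82  5.89] M [0.225 0.281 0.013] pos [ 0.544  -0.0159  0.1847] bar_rel_tank -0.1057 q6 -1.663
F [-1.4   1.04  6.59] M [ 0.244  0.288 -0.005] pos [ 0.5441 -0.0159  0.1842] bar_rel_tank -0.1057 q6 -1.663
```

```bash

echo '[{"dz":0.0006,"jaw":0},{"dz":0.0006,"jaw":0}]' > path.dat && python3 jog.py path.dat>/dev/null;python3 s.py
echo '[{"dz":0.0006,"jaw":0},{"dz":0.0006,"jaw":0}]' > path.dat && python3 jog.py path.dat>/dev/null;python3 s.py
echo '[{"dz":0.0006,"jaw":0},{"dz":0.0006,"jaw":0}]' > path.dat && python3 jog.py path.dat>/dev/null;python3 s.py
```

```text
F [-0.72  1.82  7.  ] M [ 0.238  0.289 -0.016] pos [ 0.5441 -0.016   0.1836] bar_rel_tank -0.1057 q6 -1.663
F [-1.89  1.99 10.04] M [0.318 0.627 0.017] pos [ 0.5441 -0.0159  0.1836] bar_rel_tank -0.1056 q6 -1.663
F [-3.42  1.35 13.75] M [ 0.352  0.876 -0.026] pos [ 0.5442 -0.016   0.1836] bar_rel_tank -0.1055 q6 -1.663
```

The seat is felt at TCP z 0.1836, with force rising steeply to 14 N. I'll ease off slightly and turn on past the stop while pressed.

```bash

echo '[{"dz":-0.0006,"jaw":0},{"dz":-0.0006,"drz":-0.04,"jaw":0},{"dz":-0.0006,"drz":-0.06,"jaw":0}]' > path.dat && python3 jog.py path.dat>/dev/null;python3 s.py
echo '[{"drz":-0.04,"jaw":0},{"drz":-0.04,"jaw":0}]' > path.dat && python3 jog.py path.dat>/dev/null;python3 s.py
echo '[{"drz":-0.04,"jaw":0},{"drz":-0.04,"jaw":0}]' > path.dat && python3 jog.py path.dat>/dev/null;python3 s.py
```

```text
F [-1.47  1.24  8.72] M [ 0.214  0.336 -0.021] pos [ 0.5444 -0.0161  0.1836] bar_rel_tank -0.0449 q6 -1.724
F [-0.88  1.46  8.26] M [ 0.158  0.242 -0.039] pos [ 0.5446 -0.0162  0.1836] bar_rel_tank -0.0053 q6 -1.764
F [-0.26  0.81  7.66] M [ 0.149  0.143 -0.008] pos [ 0.5447 -0.0162  0.1836] bar_rel_tank 0.0347 q6 -1.804
```

```bash

echo '[{"drz":-0.06,"jaw":0},{"drz":-0.1,"jaw":0}]' > path.dat && python3 jog.py path.dat>/dev/null;python3 s.py
echo '[{"drz":-0.06,"jaw":0},{"drz":-0.1,"jaw":0}]' > path.dat && python3 jog.py path.dat>/dev/null;python3 s.py
echo '[{"drz":-0.06,"jaw":0},{"drz":-0.1,"jaw":0}]' > path.dat && python3 jog.py path.dat>/dev/null;python3 s.py
```

```text
F [-0.48  0.52  7.41] M [ 0.161  0.053 -0.047] pos [ 0.5448 -0.0162  0.1836] bar_rel_tank 0.1357 q6 -1.905
F [1.09 0.33 7.54] M [ 0.189 -0.007 -0.016] pos [ 0.5449 -0.0162  0.1836] bar_rel_tank 0.2357 q6 -2.005
F [0.19 1.73 7.57] M [ 0.215  0.01  -0.026] pos [ 0.5449 -0.0162  0.1836] bar_rel_tank 0.3357 q6 -2.105
```

```bash

echo '[{"drz":-0.06,"jaw":0},{"drz":-0.12,"jaw":0}]' > path.dat && python3 jog.py path.dat>/dev/null;python3 s.py
echo '[{"drz":-0.06,"jaw":0},{"drz":-0.12,"jaw":0}]' > path.dat && python3 jog.py path.dat>/dev/null;python3 s.py
echo '[{"drz":-0.06,"jaw":0},{"drz":-0.1,"jaw":0},{"drz":-0.1,"jaw":0}]' > path.dat && python3 jog.py path.dat>/dev/null;python3 s.py
```

```text
F [-0.1   0.49  7.52] M [ 0.286  0.06  -0.041] pos [ 0.5449 -0.0161  0.1836] bar_rel_tank 0.4562 q6 -2.225
F [-1.04  0.77  7.25] M [ 0.259  0.088 -0.055] pos [ 0.5448 -0.016   0.1836] bar_rel_tank 0.5762 q6 -2.345
F [-0.01  2.17  8.17] M [0.311 0.115 0.028] pos [ 0.5447 -0.016   0.1836] bar_rel_tank 0.6748 q6 -2.444
```

```bash

echo '[{"dz":-0.002,"jaw":0},{"dz":-0.004,"jaw":0},{"dz":-0.006,"jaw":0},{"dz":-0.008,"jaw":0},{"dz":-0.008,"jaw":0}]' > path.dat && python3 jog.py path.dat>/dev/null;python3 s.py
echo '[{"dz":-0.0015,"jaw":0},{"dz":-0.003,"jaw":0},{"dz":-0.003,"jaw":0}]' > path.dat && python3 jog.py path.dat>/dev/null;python3 s.py
```

```text
F [2.93 0.43 2.61] M [-0.001 -0.529 -0.03 ] pos [ 0.5443 -0.016   0.1908] bar_rel_tank 0.6741 q6 -2.443
F [ 1.18 -0.73  0.74] M [-0.164 -0.266  0.007] pos [ 0.5437 -0.0159  0.1935] bar_rel_tank 0.6742 q6 -2.443
```

```bash

echo '[{"dz":-0.003,"jaw":0},{"dz":-0.006,"jaw":0},{"dz":-0.01,"jaw":0},{"dz":-0.01,"jaw":0}]' > path.dat && python3 jog.py path.dat>/dev/null;python3 s.py
echo '[{"dz":-0.008,"jaw":0},{"dz":-0.02,"jaw":0},{"dz":-0.035,"jaw":0},{"dz":-0.055,"jaw":0},{"dz":-0.055,"jaw":0}]' > path.dat && python3 jog.py path.dat>/dev/null;python3 s.py
```

```text
F [-0.07 -0.29 -1.33] M [-0.015  0.064  0.02 ] pos [ 0.5441 -0.0158  0.204 ] bar_rel_tank 0.6743 q6 -2.443
F [ 1.09 -0.46 -0.87] M [ 0.019  0.025 -0.003] pos [ 0.5454 -0.0162  0.2614] bar_rel_tank 0.6743 q6 -2.443
```

The cap is free and lifted. I'm carrying it towards the coaster.

```bash

echo '[{"dx":-0.01,"dy":0.02,"jaw":0},{"dx":-0.03,"dy":0.06,"jaw":0},{"dx":-0.05,"dy":0.1,"jaw":0},{"dx":-0.07,"dy":0.14,"jaw":0},{"dx":-0.1,"dy":0.19,"jaw":0},{"dx":-0.12,"dy":0.23,"jaw":0},{"dx":-0.1395,"dy":0.2658,"jaw":0},{"dx":-0.1395,"dy":0.2658,"dz":0.04,"jaw":0},{"dx":-0.1395,"dy":0.2658,"dz":0.08,"jaw":0},{"dx":-0.1395,"dy":0.2658,"dz":0.08,"jaw":0}]' > path.dat && python3 jog.py path.dat>/dev/null;python3 s.py
echo '[{"jaw":0},{"jaw":0}]' > path.dat && python3 jog.py path.dat; python3 - <<'E'
from h import *
import cv2
from scipy.spatial.transform import Rotation as Rn
o=ctrl.get_obs();print(Rn.from_quat(o["eef_rot"][[1,2,3,0]]).as_matrix().round(4),o["eef_pos"])
p=ctrl.camera_params("wrist");np.save("p5.npy",p,allow_pickle=True)
w=ctrl.camera("wrist");t=ctrl.camera("top");s=ctrl.camera("side")
out=np.zeros((600,780,3),np.uint8);out[:384,:512]=w
z=lambda im:cv2.resize(im,(268,268),interpolation=cv2.INTER_CUBIC)
out[:268,512:]=z(t[200:267,120:187]);out[268:536,512:]=z(s[140:207,150:217]);cv2.imwrite("pics/w5.png",out)
E
```

```text
F [-0.99 -0.54  0.16] M [-0.034  0.027 -0.008] pos [0.4986 0.2805 0.1747] bar_rel_tank 0.6745 q6 -1.891
time_s: 17.18
eef_pos: [0.503, 0.2816, 0.1809]
eef_rot: [0.002, -0.307, 0.952, -0.0]
wrist_force: [0.1, 0.4, 0.2]
opening: 0.172
grasp_force: 60.4
[[-0.811  -0.585   0.0035]
 [-0.585   0.811   0.0011]
 [-0.0035 -0.0011 -1.    ]] [0.50295977 0.28159954 0.18094314]
```

View pics/w5.png

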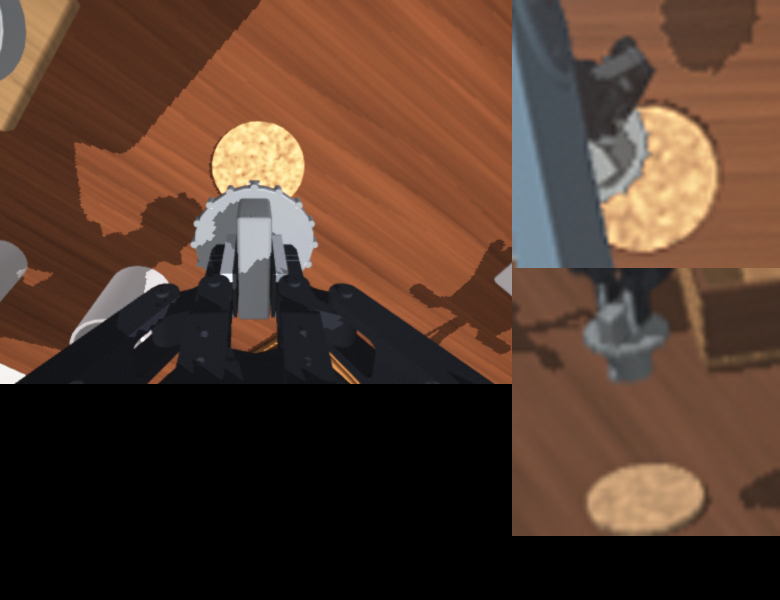

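In the wrist view the coaster spans columns 211–304 with its top edge at row 121, partly behind the cap. I'll fit its circle.

```bash
python3 - <<'E'
from h import *
from scipy.optimize import least_squares
a=np.linspace(0,2*np.pi,361)
def fit(n,tg,p,x0=(.5,.28)):
    def res(v):
        q=proj(n,np.c_[v[0]+.05*np.cos(a),v[1]+.05*np.sin(a),0*a+.008],p)
        m={"l":q[:,0].min(),"r":q[:,0].max(),"t":q[:,1].min(),"b":q[:,1].max()}
        return [m[k]-tg[k] for k in tg]
    s=least_squares(res,x0,diff_step=1e-4);print(n,s.x,s.fun.round(1))
p=np.load("p5.npy",allow_pickle=True).item()
fit("wrist",dict(l=211.5,r=304.5,t=121),p)
fit("top",dict(r=120+206/4,b=200+252/4,t=200+105/4),ctrl.camera_params("top"))
fit("side",dict(l=150+74/4,r=150+193/4,t=140+195/4,b=140+267/4),ctrl.camera_params("side"))
t=np.array([.5030,.2816]);R=np.array([[-.811,-.585],[-.585,.811]])
print((np.array([.505,.280])-t)@R)
E
```

```text
wrist [0.50399715 0.28773031] [ 0.2 -0.2 -0. ]
top [0.50003287 0.28372207] [-0.  -0.2  0.2]
side [0.50312329 0.27925   ] [ 0.2 -0.2  0.7 -0.6]
[-0.000686  -0.0024676]
```

```bash

echo '[{"dx":-0.002,"dy":0.003,"dz":0.02,"jaw":0},{"dx":-0.002,"dy":0.003,"dz":0.045,"jaw":0},{"dx":-0.002,"dy":0.003,"dz":0.07,"jaw":0},{"dx":-0.002,"dy":0.003,"dz":0.095,"jaw":0},{"dx":-0.002,"dy":0.003,"dz":0.115,"jaw":0},{"dx":-0.002,"dy":0.003,"dz":0.122,"jaw":0},{"dx":-0.002,"dy":0.003,"dz":0.122,"jaw":0},{"dx":-0.002,"dy":0.003,"dz":0.122,"jaw":0}]' > path.dat && python3 jog.py path.dat>/dev/null;python3 s.py
echo '[{"dz":0.002,"jaw":0},{"dz":0.004,"jaw":0},{"dz":0.006,"jaw":0},{"dz":0.006,"jaw":0}]' > path.dat && python3 jog.py path.dat>/dev/null;python3 s.py
echo '[{"dz":0.001,"jaw":0},{"dz":0.002,"jaw":0},{"dz":0.002,"jaw":0}]' > path.dat && python3 jog.py path.dat>/dev/null;python3 s.py
```

```text
F [-0.03 -0.94 -0.87] M [ 0.024 -0.     0.027] pos [0.5023 0.2852 0.0578] bar_rel_tank 0.6742 q6 -1.885
F [ 0.93 -0.33  1.63] M [-0.016  0.082  0.011] pos [0.5016 0.285  0.0509] bar_rel_tank 0.6743 q6 -1.885
F [-6.33 -3.19 17.46] M [-0.509  1.275  0.006] pos [0.5018 0.2851 0.0509] bar_rel_tank 0.6745 q6 -1.885
```

```bash

echo '[{"dz":-0.0016,"jaw":0},{"dz":-0.0016,"jaw":0}]' > path.dat && python3 jog.py path.dat>/dev/null;python3 s.py
echo '[{"jaw":0.25},{"jaw":0.3},{"jaw":0.35},{"jaw":0.35}]' > path.dat && python3 jog.py path.dat;python3 s.py
```

```text
F [-1.31 -0.49  6.22] M [-0.045  0.381  0.025] pos [0.5018 0.2851 0.0509] bar_rel_tank 0.6743 q6 -1.885
time_s: 19.95
eef_pos: [0.5014, 0.2849, 0.0501]
eef_rot: [-0.0, -0.308, 0.952, -0.0]
wrist_force: [0.1, -0.7, 0.6]
opening: 0.349
grasp_force: 0.0
F [ 0.06 -0.74  0.61] M [0.01  0.063 0.037] pos [0.5014 0.2849 0.0501] bar_rel_tank 0.6742 q6 -1.885
```

Released. I'll retreat upward and check.

```bash

echo '[{"dz":-0.01,"jaw":0.35},{"dz":-0.03,"jaw":0.35},{"dz":-0.06,"jaw":0.4},{"dz":-0.1,"jaw":0.4},{"dz":-0.15,"jaw":0.4},{"dz":-0.17,"jaw":0.4},{"dz":-0.17,"jaw":0.4}]' > path.dat && python3 jog.py path.dat; python3 - <<'E'
from h import *
import cv2
w=ctrl.camera("wrist");t=ctrl.camera("top");s=ctrl.camera("side")
out=np.zeros((600,780,3),np.uint8);out[:384,:512]=w
z=lambda im:cv2.resize(im,(268,268),interpolation=cv2.INTER_CUBIC)
out[:268,512:]=z(t[200:267,120:187]);out[268:536,512:]=z(s[150:217,150:217]);cv2.imwrite("pics/w6.png",out)
E
```

```text
time_s: 20.82
eef_pos: [0.5029, 0.2855, 0.2241]
eef_rot: [0.003, -0.308, 0.952, -0.0]
wrist_force: [0.0, -0.3, 0.3]
opening: 0.401
grasp_force: 0.0
```

View pics/w6.png

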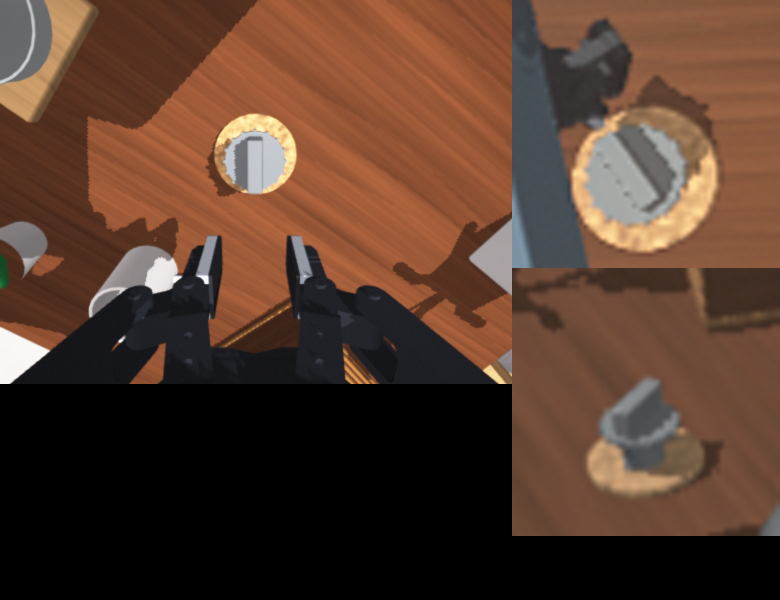

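The cap stands upright and centred on the coaster: in the wrist view the cap is at (254,162) and the coaster at (256,153), with the remaining offset down to the disc's height.

```bash
python3 -c "
from bench import ctrl
print(ctrl.hand_in())"
```

```text
the job is handed in; nothing more can be done
None
```

The sprayer is open: I took the cap off as instructed, set it upright in the middle of the single cork coaster, released it and handed the job in; the hand-in returned no verdict.

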